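# Find the fullest screw tin by weight and hold it up in the light

### The arm

A 7-joint arm with a two-finger parallel gripper is mounted at the origin on the work surface. World frame = base frame: x ahead of the robot, y to its left, z up, the work surface at z = 0. Lengths are in m, angles in rad, forces in N, time in s.
With the tool pointing down it reaches from about 0.425 to 0.875 m from the base axis. Payload 4.7 kg.
Tool frame: the origin (TCP) lies midway between the tips of the shut fingers; the grasp point (between the pads) lies 19 mm behind it; z points along the fingers, y is the direction in which the jaws open and shut (so a half turn about z gives the same grasp; the last joint's range is limited). The gripper opens to 87 mm and grips with 3 to 60 N. Pads are 19 mm wide; open, the fingers measure 117 mm over their backs; the gripper's body (75 mm by 190 mm) begins 51 mm behind the grasp point.
Start: joints at [-1.111, 0.321, -0.07, 1.45, 0.023, 1.371, -0.057], TCP at [0.28, 0.586, 0.223] pointing down, gripper open.
Joint ranges: [-2.86, 2.86], [-0.3, 2.09], [-1.38, 1.24], [0.06, 2.45], [-1.56, 4.7], [0.09, 2.05], [-2.69, 2.69]. Speed limits (rad/s): [2.57, 2.57, 3.14, 3.14, 3.14, 3.14, 3.14].

### API

Orientations are given as a rotation vector (axis times angle).
In Python, from bench import * gives the robot as it stands.
- The arm moves only by the tool move_arm, never from a script. Its arguments are lists of equal length, an entry for each row: "jaw": the closure in counts, from 0 (fully open) to 255 (shut); "slide": the shift along the tool's x, y, z in cm, a list of three; "dr": the turn, a rotation vector about the tool's x, y, z in degrees, a list of three. A call has 1 to 5 rows; each row shifts and turns the commanded pose from where the row before left it, along the tool's axes as they then stand; what a row does not reach is not made up. A row lasts 1/10 s, in which the tool goes at most 50 mm and 8.59 degrees, less where a joint would pass 70% of its speed; a pose out of reach is approached as far as the arm can. A call with a gripper value outside its range is refused whole. The fingers move at their own pace and stop on an object; "force" is the grip in N (left out, the last holds). Time passes only in rows, so rows that do not move let the fingers close. It gives the time, the measured TCP pose, the force and the opening at its end, in the units of the state.
- get_state(): the state, without advancing time (a new reading comes with each control period).
- get_image(name): name is "scene" or "top" or "wrist"; returns (picture, depth): 384x512x3 uint8, red, green, blue; 384x512 float32, m along the optical axis (not along the pixel's ray), 0 where there is no reading.
- camera_params(name): a dict with "K" (3x3 intrinsics, pixels), "extrinsics" (4x4, takes a point from camera to world coordinates); the wrist camera has in their place "tool_from_camera" (4x4, takes a point from camera to tool coordinates, whose origin is the TCP and whose axes are the flange's). Camera axes: x right, y up, looking along -z (the intrinsics and any distortion apply to the point x, -y, -z); pixel columns grow to the right and rows downward; lengths in m; the calibration is good to about 2 mm. The wrist camera is an equidistant fisheye: a pixel r from the principal point sees the ray r / f radians off the axis. A picture is of the moment at which its call begins: read the wrist's pose just before it. camera_params takes no time and is no camera call.
- close_job(): hands the job in, once; it reports no verdict.
Trained networks look in the newest picture that a camera, given by its name, has taken for a name from the list of things; names that differ only in an ending like _2 or _b are one class to them, and where a whole thing is asked for, a point or a joint stands for the part that bears it (a point fixed in the world has none). Each returns a list of dicts, best first, with "score" (0 to 1); they miss things now and then, are a little off and sometimes report something else, mostly with a low value. They report only what shows in the picture. A call takes as long as a camera call.
- regions_of(camera, query): "mask" (384x512 bool, what is visible of it) and "xy" ([column, row] in pixels, amid what is visible of it).
The state is a dict: "time": time; "joint_positions": joint angles; "qd": joint speeds; "joint_torque": joint torques, N m; "position": TCP position; "tool_rot": TCP orientation; "ft_force": force on the tool from outside, world axes, zero at the start; "torque": the same for the moment, N m; "grip_width": opening from 0.0 (shut) to 1.0 (fully open).
Only numpy, scipy, OpenCV 4.12 (cv2) and the standard library are available. Lean on these libraries where they do the work, as an engineer would, in place of code of your own. Each camera call takes 0.05 s, during which the arm holds its last target.

### The job

Raise the work light's panel to about 70 degrees and let go of it, so that it stays there. Then heft the three look-alike screw tins one after another, beginning with the one nearest the light: lift each straight up clear of its mat, feel its weight and set it back upright on its ring. Finally hold the heaviest tin upright and still in front of the light, its underside about 120 mm above the counter (the last one hefted may stay in hand if it is the heaviest), and finish while holding it there; leave the other goods on the counter alone.

Things in the scene. Friction and masses are not known exactly. Their poses are not given: they have to be found in the camera images.
- panel_bar (a point): middle of the red carrying bar of the work light's panel, the place to take hold of it: a round bar 10 mm thick and 120 mm long between the two arms of a U, lying along the light's y axis, parallel to the hinge. It is 225 mm from the hinge axis; the open gap between the bar and the panel's front edge is 60 mm, so that fingers can pass down on both sides. With the panel shut the bar's middle is 39.5 mm above the counter. z: square to the panel, away from its lamp side
- panel_hinge (a point): middle of the hinge axis of the work light, at the far edge of its foot, 30 mm above the counter; the axis is this point's y. x points from the bar's side (near the robot) to the hinge's side; the yaw is that of the light. With the panel at angle A the bar's middle lies, in this frame, at x = -0.225 cos A + 0.0095 sin A, y = 0, z = 0.225 sin A + 0.0095 cos A (m)
- panel (a joint): angle of the work light's grey panel in rad: 0 = shut flat on its foot, growing as its near edge is raised (1.22 = 70 degrees, 1.9 = stop). The hinge is stiff: the panel stays where it is left; raising it takes about 5 N at the bar
- light_spot (a point): point in the air where the light falls: in front of the work light on the robot's side, 280 mm before the hinge axis, on the light's centre line, 170 mm above the counter; a tin held in the light has its centre about here
- light: foot of the folding work light, fixed to the counter: black slab 170 (x) x 200 (y) x 24 mm; origin at the centre of its underside, x pointing away from the robot to the hinge's side. The grey panel above it is 150 x 200 x 18 mm, with six yellow lamps on its underside
- mat: black counter mat 130 (x) x 380 (y) x 3 mm, fixed; origin at the centre of its underside. Three white rings lie along its y at +130, 0 and -130 mm, one tin on each; +y points to the robot's left, towards the work light, so the tin at +130 mm is the one nearest the light
- tin_a_mid (a point): one of three closed screw tins that look exactly alike: upright round green tin with a paper band and a steel lid, 56 mm across, 66 mm high; this point is its centre, 33 mm above its underside (z up, along its axis). The letter says nothing about its weight or which ring it stands on. One tin is clearly the heaviest (0.52 to 0.66 kg); the other two are each between 0.14 and 0.33 kg
- tin_b_mid (a point): one of three closed screw tins that look exactly alike: upright round green tin with a paper band and a steel lid, 56 mm across, 66 mm high; this point is its centre, 33 mm above its underside (z up, along its axis). The letter says nothing about its weight or which ring it stands on. One tin is clearly the heaviest (0.52 to 0.66 kg); the other two are each between 0.14 and 0.33 kg
- tin_c_mid (a point): one of three closed screw tins that look exactly alike: upright round green tin with a paper band and a steel lid, 56 mm across, 66 mm high; this point is its centre, 33 mm above its underside (z up, along its axis). The letter says nothing about its weight or which ring it stands on. One tin is clearly the heaviest (0.52 to 0.66 kg); the other two are each between 0.14 and 0.33 kg
- padlock: bystander, loose, to be left alone: brass padlock lying flat, 30 x 45 x 18 mm with a steel shackle; origin at the middle of its underside
- tape_measure: bystander, loose, to be left alone: orange tape measure with a black disc on its sides, 70 x 36 x 62 mm high; origin at the middle of its underside
- spanner: bystander, loose, to be left alone: steel spanner 170 mm long lying flat; origin at the middle of its underside
- screw_carton: bystander, loose, to be left alone: brown carton with a red band, 90 x 60 x 45 mm high; origin at the middle of its underside
- screwdriver: bystander, loose, to be left alone: red-handled screwdriver 200 mm long lying flat; origin at the middle of its underside
- tape_roll: bystander, loose, to be left alone: blue roll of tape lying flat, 84 mm across, 24 mm high; origin at the middle of its underside

How it is judged:
By the outcome, as a careful person would: the job done as asked, in the order asked, and still so for the second after the job is handed in, while the arm keeps its last pose, push and grip.
It also fails if it takes over 72 s, if anything falls off the work surface, if the arm or the gripper's body presses on something with over 40 N, if the wrist force passes 120 N, or if a joint passes its speed limit or range.

## Working session

There is one attempt and no reset: what is moved stays moved. The work goes in short steps, Python scripts to look and compute and a tool call to move; the robot and the scene stay as the last step left them, time stands still between calls to the robot, and variables do not carry over. Pictures are saved under pics/ and viewed, and the job is handed in when it is done.

Besides the shell and the picture viewer there is one more tool, called after "Request:" as name(argument=value, ...) on one line, values as JSON. move_arm: Moves the arm, as the interface text tells. Its arguments: {"type":"object","properties":{"jaw":{"type":"array","items":{"type":"number"}},"slide":{"type":"array","items":{"type":"array","items":{"type":"number"}}},"dr":{"type":"array","items":{"type":"array","items":{"type":"number"}}},"force":{"type":"number"}},"required":["jaw","slide","dr"]}

```bash
mkdir -p pics; ls; cat > h.py <<'E'
from bench import *
import numpy as np, cv2
from scipy.spatial.transform import Rotation as R
def save(n,im): cv2.imwrite('pics/'+n+'.png',cv2.cvtColor(im,cv2.COLOR_RGB2BGR))
def world(cam,d,u,v,z=None):
    p=camera_params(cam);K=p['K'];E=np.array(p['extrinsics'])
    u=np.asarray(u,float);v=np.asarray(v,float)
    c=np.stack([(u-K[0][2])/K[0][0]*d,-(v-K[1][2])/K[1][1]*d,-d],-1)
    return c@E[:3,:3].T+E[:3,3]
E
python3 - <<'E'
from h import *
s=get_state()
for k,v in s.items(): print(k,np.round(v,3))
print(R.from_rotvec(s['tool_rot']).as_matrix().round(3))
for n in ['scene','top']:
    im,d=get_image(n);save(n+'0',im);np.save(n+'0.npy',d);p=camera_params(n);print({k:np.round(v,3) if not isinstance(v,str) else v for k,v in p.items()})
p=camera_params('wrist');print(p)
E
```

```text
pics
time 0.0
joint_positions [-1.111  0.322 -0.07   1.452  0.023  1.371 -0.057]
qd [-0.001 -0.    -0.001  0.001  0.     0.    -0.001]
joint_torque [-0.0000e+00 -4.9128e+01 -4.0400e-01 -3.1253e+01 -6.4000e-02  4.4000e-02
  0.0000e+00]
position [0.28  0.586 0.221]
tool_rot [-6.940e-01 -3.064e+00  3.000e-03]
ft_force [-0.635  0.489 -0.941]
torque [ 0.023  0.013 -0.031]
grip_width 1.001
[[-0.902  0.431 -0.001]
 [ 0.431  0.902 -0.002]
 [-0.    -0.002 -1.   ]]
{'K': array([[428.921,   0.   , 258.906],
       [  0.   , 428.921, 187.622],
       [  0.   ,   0.   ,   1.   ]]), 'extrinsics': array([[ 0.314, -0.641,  0.701,  1.467],
       [ 0.949,  0.222, -0.223, -0.285],
       [-0.013,  0.735,  0.678,  0.991],
       [ 0.   ,  0.   ,  0.   ,  1.   ]])}
{'K': array([[419.296,   0.   , 257.016],
       [  0.   , 419.296, 194.395],
       [  0.   ,   0.   ,   1.   ]]), 'extrinsics': array([[-0.026,  0.993, -0.114,  0.414],
       [-1.   , -0.027,  0.   ,  0.031],
       [-0.003,  0.114,  0.994,  1.546],
       [ 0.   ,  0.   ,  0.   ,  1.   ]])}
{'K': array([[297.31863964,   0.        , 257.8426703 ],
       [  0.        , 297.31863964, 190.76697459],
       [  0.        ,   0.        ,   1.        ]]), 'tool_from_camera': array([[ 1.05269225e-03,  9.60334872e-01,  2.78847315e-01,
         7.65596003e-02],
       [ 9.99999432e-01, -9.63643725e-04, -4.56418171e-04,
        -5.99936169e-04],
       [-1.69604821e-04,  2.78847637e-01, -9.60335341e-01,
        -1.62440390e-01],
       [ 0.00000000e+00,  0.00000000e+00,  0.00000000e+00,
         1.00000000e+00]])}
```

View pics/scene0.png

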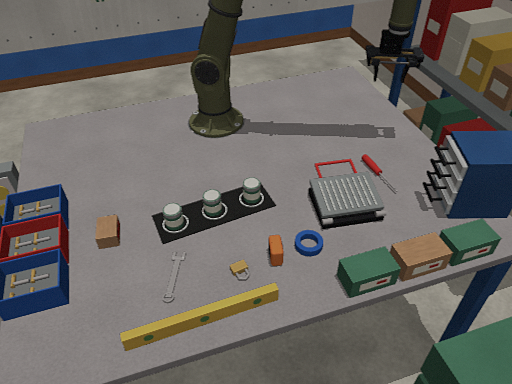

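View pics/top0.png

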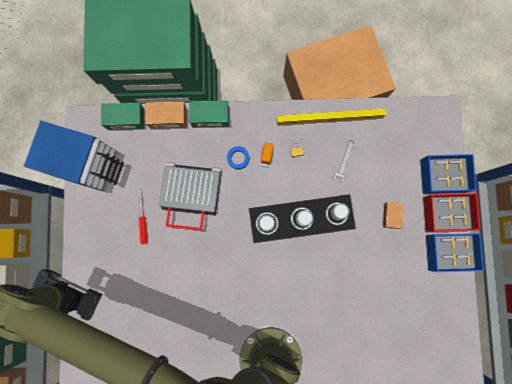

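```bash
python3 - <<'E'
from h import *
for cam in ['top','scene']:
    d=np.load(cam+'0.npy')
    for q in ['tin_a_mid','mat','panel_bar','light','panel','padlock','tape_measure','spanner','screw_carton','screwdriver','tape_roll']:
        for r in regions_of(cam,q)[:4]:
            if r['score']<0.3: continue
            m=r['mask'];vv,uu=np.nonzero(m);dd=d[m];ok=dd>0
            if ok.sum()<3: continue
            P=world(cam,dd[ok],uu[ok],vv[ok])
            print(cam,q,round(r['score'],2),np.round(r['xy']),m.sum(),'med',np.median(P,0).round(3),'lo',np.percentile(P,3,0).round(3),'hi',np.percentile(P,97,0).round(3))
print(get_state()['time'])
E
```

```text
top tin_a_mid 0.6 [341. 214.] 245 med [ 0.516 -0.26   0.07 ] lo [ 0.491 -0.288  0.03 ] hi [ 0.541 -0.236  0.076]
top mat 0.8 [295. 219.] 2992 med [ 0.494 -0.119  0.004] lo [ 0.428 -0.312 -0.002] hi [0.568 0.048 0.011]
top panel_bar 0.65 [191. 192.] 2471 med [0.604 0.27  0.062] lo [0.5   0.178 0.045] hi [0.684 0.364 0.074]
top panel_bar 0.65 [345. 162.] 189 med [ 0.711 -0.301  0.008] lo [ 0.651 -0.333  0.001] hi [ 0.775 -0.267  0.015]
top light 0.64 [190. 192.] 2920 med [0.604 0.271 0.061] lo [0.478 0.173 0.008] hi [0.695 0.366 0.075]
top light 0.39 [267. 223.] 183 med [ 0.481 -0.001  0.07 ] lo [ 0.46  -0.023  0.065] hi [0.506 0.02  0.077]
top panel 0.63 [187. 190.] 2448 med [0.606 0.272 0.062] lo [0.486 0.178 0.048] hi [0.685 0.363 0.074]
top panel 0.4 [268. 221.] 214 med [ 0.481 -0.001  0.07 ] lo [ 0.456 -0.025  0.017] hi [0.506 0.023 0.077]
top padlock 0.44 [298. 150.] 142 med [ 0.75  -0.121  0.016] lo [ 0.731 -0.143 -0.   ] hi [ 0.783 -0.101  0.024]
top tape_measure 0.8 [268. 157.] 225 med [ 0.729 -0.008  0.061] lo [ 0.699 -0.028  0.007] hi [0.767 0.01  0.069]
top spanner 0.8 [344
[... 1169 characters left out ...]
 [0.774 0.007 0.064]
scene spanner 0.83 [172. 274.] 426 med [ 0.71  -0.3    0.006] lo [ 0.636 -0.337 -0.002] hi [ 0.788 -0.263  0.011]
scene screw_carton 0.75 [108. 227.] 706 med [ 0.521 -0.457  0.043] lo [ 0.461 -0.488  0.003] hi [ 0.547 -0.428  0.048]
scene screwdriver 0.54 [373. 164.] 198 med [0.486 0.445 0.019] lo [0.429 0.435 0.007] hi [0.583 0.46  0.027]
scene tape_roll 0.92 [310. 239.] 521 med [0.734 0.097 0.022] lo [ 0.693  0.059 -0.   ] hi [0.771 0.134 0.027]
scene tape_roll 0.71 [238. 266.] 234 med [ 0.755 -0.123  0.016] lo [ 0.734 -0.145  0.004] hi [ 0.788 -0.101  0.021]
scene tape_roll 0.42 [347. 194.] 2546 med [0.618 0.267 0.059] lo [0.49  0.176 0.045] hi [0.688 0.362 0.071]
1.2
```

The scene view and the top view agree. The light has its red bar at (335,165) in scene and (185,228) in top. The three tins stand on the mat at (267,223), (303,217) and (340,212) in top. Next I'll fit exact positions.

```bash
python3 - <<'E'
from h import *
for cam in ['top','scene']:
    im=cv2.cvtColor(cv2.imread(f'pics/{cam}0.png'),cv2.COLOR_BGR2RGB).astype(int);d=np.load(cam+'0.npy')
    vv,uu=np.mgrid[:384,:512]; P=world(cam,d,uu,vv)
    x,y,z=P[...,0],P[...,1],P[...,2]
    off=0.003 if cam=='top' else 0
    # tins
    for yy,xx in [(0,.483),(-.13,.5),(-.262,.516)]:
        m=(z>.062)&(z<.082)&(np.hypot(x-xx,y-yy)<.045)
        pts=P[m][:,:2].astype(np.float32); c,r=cv2.minEnclosingCircle(pts)
        print(cam,'tin',np.round(c,4),round(r,4),'med',np.median(P[m],0).round(4),'mean',P[m].mean(0).round(4),m.sum())
    dk=(im.max(-1)<60)&(abs(z)<.015)&(y<.08)&(y>-.35)&(x>.4)&(x<.6)
    rc=cv2.minAreaRect((P[dk][:,:2]*1000).astype(np.float32));print('mat',rc)
    red=(im[...,0]>130)&(im[...,1]<70)&(im[...,2]<70)&(y>.15)&(y<.4)&(x>.4)&(x<.6)&(z>.02)
    Q=P[red]; print('red',red.sum(),np.percentile(Q,[2,50,98],0).round(3).tolist()); 
    rc=cv2.minAreaRect((Q[:,:2]*1000).astype(np.float32));print('redrect',rc)
    b=Q[(Q[:,0]<np.percentile(Q[:,0],60))]
    pn=(z>.045)&(z<.085)&(y>.15)&(y<.4)&(x>.5)&(x<.72)
    rc=cv2.minAreaRect((P[pn][:,:2]*1000).astype(np.float32));print('panel',rc,np.median(z[pn]))
    print('counter z',np.median(z[(x>.3)&(x<.4)&(abs(y)<.3)]))
    # bar row listing
E
python3 - <<'E'
import cv2
for n,(a,b,c,e) in {'top':(150,140,100,120),'scene':(300,145,100,90)}.items():
    im=cv2.imread(f'pics/{n}0.png')[b:b+e,a:a+c]
    cv2.imwrite(f'pics/{n}_crop.png',cv2.resize(im,None,fx=5,fy=5,interpolation=cv2.INTER_NEAREST))
E
```

```text
top tin [ 0.4825 -0.0005] 0.0285 med [ 0.4818 -0.0009  0.0703] mean [ 4.823e-01 -4.000e-04  7.060e-02] 203
top tin [ 0.4962 -0.1357] 0.0288 med [ 0.4956 -0.1354  0.0703] mean [ 0.4961 -0.1352  0.0703] 210
top tin [ 0.5165 -0.2639] 0.0293 med [ 0.5162 -0.2628  0.0704] mean [ 0.5163 -0.2632  0.0705] 214
mat ((499.016845703125, -130.7925567626953), (125.5557861328125, 374.8143310546875), 6.439681053161621)
red 149 [[0.466, 0.223, 0.053], [0.483, 0.293, 0.073], [0.547, 0.353, 0.08]]
redrect ((505.19561767578125, 291.66033935546875), (137.4403533935547, 68.75629425048828), 81.9038314819336)
panel ((594.450439453125, 274.6658630371094), (201.69361877441406, 206.01480102539062), 82.12915802001953) 0.062117848749465576
counter z 0.0009775426832664413
scene tin [ 0.4813 -0.0026] 0.0325 med [ 0.4861 -0.0009  0.069 ] mean [ 0.4857 -0.0013  0.0688] 189
scene tin [ 0.4964 -0.1345] 0.0328 med [ 0.4997 -0.1355  0.0687] mean [ 0.4992 -0.1357  0.0687] 202
scene tin [ 0.5153 -0.2634] 0.0307 med [ 0.5205 -0.2636  0.0687] mean [ 0.5199 -0.2634  0.0685] 224
mat ((498.0284118652344, -130.6802215576172), (137.50881958007812, 379.04888916015625), 6.942718505859375)
red 121 [[0.468, 0.223, 0.064], [0.483, 0.287, 0.071], [0.54, 0.351, 0.077]]
redrect ((505.19061279296875, 286.91455078125), (127.17810821533203, 66.43794250488281), 82.47074890136719)
panel ((590.8638305664062, 274.6153869628906), (200.61700439453125, 198.2892303466797), 82.26058959960938) 0.05947343748683548
counter z -0.0003826449529159559
```

View pics/top_crop.png

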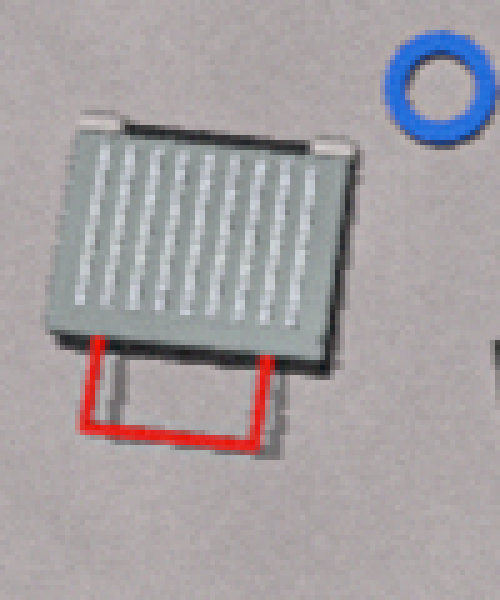

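```bash
python3 - <<'E'
from h import *
for cam in ['top','scene']:
    im=cv2.cvtColor(cv2.imread(f'pics/{cam}0.png'),cv2.COLOR_BGR2RGB).astype(int);d=np.load(cam+'0.npy')
    vv,uu=np.mgrid[:384,:512]; P=world(cam,d,uu,vv)
    x,y,z=P[...,0],P[...,1],P[...,2]
    # panel plane
    pn=(z>.035)&(z<.1)&(y>.19)&(y<.355)&(x>.545)&(x<.68)&(im.max(-1)-im.min(-1)<40)&(im.max(-1)>90)
    Q=P[pn]
    for _ in range(5):
        A=np.c_[Q,np.ones(len(Q))][:,[0,1,3]];c=np.linalg.lstsq(A,Q[:,2],rcond=None)[0];e=Q[:,2]-A@c
        Q=Q[abs(e)<2.5*e.std()+1e-4]
    print(cam,'plane',c.round(4),'tilt',np.degrees(np.arctan(np.hypot(c[0],c[1]))).round(2),'dir',np.degrees(np.arctan2(-c[1],-c[0])),e.std(), len(Q), 'z at x=.55,.68',c[0]*.55+c[1]*.27+c[2],c[0]*.68+c[1]*.27+c[2])
    red=(im[...,0]>130)&(im[...,1]<70)&(im[...,2]<70)&(y>.15)&(y<.4)&(x>.4)&(x<.6)
    Q=P[red]
    yaw=np.radians(-8); X=np.array([np.cos(yaw),np.sin(yaw)]);Y=np.array([-X[1],X[0]])
    a=Q[:,:2]@X;b=Q[:,:2]@Y
    bar=a<a.min()+.018
    print('bar n',bar.sum(),'mid along',(b[bar].min()+b[bar].max())/2, b[bar].min(),b[bar].max(),'a med',np.median(a[bar]),'z',np.percentile(Q[bar,2],[5,50,80,95]).round(4))
    f=np.polyfit(Q[bar,1],Q[bar,0],1);print('bar slope deg',np.degrees(np.arctan(f[0])))
    am=np.median(a[bar]);bm=(b[bar].min()+b[bar].max())/2
    print('bar mid',(am*X+bm*Y).round(4))
    for y0,y1 in[(.22,.25),(.25,.28),(.28,.31),(.31,.34),(.34,.37)]:
        k=bar&(Q[:,1]>=y0)&(Q[:,1]<y1); print(Q[k].mean(0).round(4) if k.any() else None)
E
```

```text
top plane [-0.1328  0.0207  0.1374] tilt 7.66 dir -8.877863092485486 0.003277228837908212 1654 z at x=.55,.68 0.06997015552475715 0.05270068260252593
bar n 87 mid along 0.3558162756942137 0.2928915049920547 0.41874104639637266 a med 0.4301526052138623 z [0.069  0.0746 0.0774 0.0795]
bar slope deg 7.267014032479362
bar mid [0.4755 0.2925]
[0.4703 0.2369 0.0748]
[0.4713 0.2643 0.0746]
[0.4753 0.2947 0.0746]
[0.479  0.3248 0.0747]
[0.4855 0.3482 0.0747]
scene plane [-0.1289  0.0197  0.134 ] tilt 7.43 dir -8.677485131047874 0.002559574051680922 1654 z at x=.55,.68 0.06839665027154253 0.051640412792393564
bar n 2 mid along 0.3278327776178076 0.3270251940767994 0.32864036115881584 a med 0.37585546623624155 z [-0.0024  0.0006  0.0026  0.0036]
bar slope deg 87.94225433418305
bar mid [0.4178 0.2723]
None
[0.4178 0.2723 0.0006]
None
None
None
```

View pics/scene_crop.png

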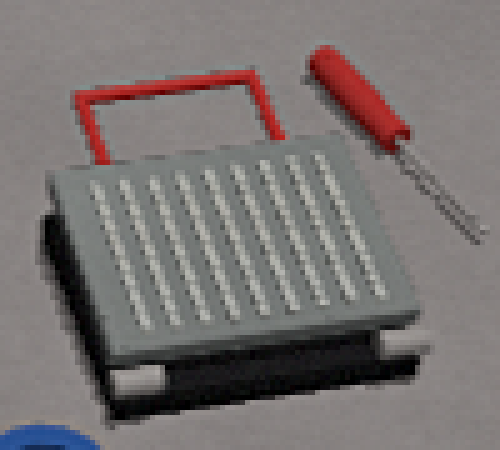

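```bash
cat >> h.py <<'E'
import sys
def plan(pos,yaw,n,s=None):
    """rows to tool pointing down, y axis at heading yaw(deg)"""
    s=s or get_state();p=np.array(s['position']);M=R.from_rotvec(s['tool_rot'])
    a=np.radians(yaw);y=np.array([np.cos(a),np.sin(a),0]);z=np.array([0,0,-1]);T=R.from_matrix(np.c_[np.cross(y,z),y,z])
    dr=(M.inv()*T).as_rotvec(degrees=True)
    print('p',p.round(4),'t',round(s['time'],2),'F',np.round(s['ft_force'],1),'w',round(s['grip_width'],3),'tot dr',dr.round(2))
    step=R.from_rotvec(dr/n,degrees=True);d=(np.array(pos)-p)/n;rows=[]
    for i in range(n):
        rows.append((M.inv().apply(d)*100).round(2).tolist());M=M*step
    print('slide',rows,'\ndr each',(dr/n).round(2).tolist(), '|d|mm',np.linalg.norm(d)*1000)
E
python3 -c "
from h import *
plan([.475,.292,.16],-8,10)"
```

```text
p [0.2803 0.5865 0.2226] t 1.2 F [ 0.1 -0.  -0.4] w 1.0 tot dr [ 1.000e-02 -0.000e+00  7.246e+01]
slide [[-3.03, -1.82, 0.63], [-3.23, -1.42, 0.63], [-3.38, -1.0, 0.63], [-3.48, -0.57, 0.63], [-3.53, -0.12, 0.63], [-3.52, 0.32, 0.63], [-3.45, 0.76, 0.63], [-3.32, 1.19, 0.63], [-3.15, 1.6, 0.63], [-2.92, 1.99, 0.63]] 
dr each [0.0, -0.0, 7.25] |d|mm 35.85276841552818
```

Request:
move_arm(jaw=[130, 130, 130, 130, 130], slide=[[-3.0, -1.8, 0.6], [-3.2, -1.4, 0.6], [-3.4, -1.0, 0.6], [-3.5, -0.6, 0.6], [-3.5, -0.1, 0.6]], dr=[[0, 0, 7.25], [0, 0, 7.25], [0, 0, 7.25], [0, 0, 7.25], [0, 0, 7.25]], force=25)

```text
time: 1.7
position: [0.378, 0.4385, 0.1925]
tool_rot: [1.62, 2.692, 0.001]
ft_force: [-0.3, 0.4, -0.4]
grip_width: 0.633
```

Request:
move_arm(jaw=[130, 130, 130, 130, 130], slide=[[-3.5, 0.3, 0.6], [-3.4, 0.8, 0.6], [-3.3, 1.2, 0.6], [-3.1, 1.6, 0.6], [-2.9, 2.0, 0.6]], dr=[[0, 0, 7.25], [0, 0, 7.25], [0, 0, 7.25], [0, 0, 7.25], [0, 0, 7.25]])

```text
time: 2.2
position: [0.4753, 0.2929, 0.1626]
tool_rot: [-2.377, -2.054, -0.001]
ft_force: [0.8, 0.3, -0.2]
grip_width: 0.491
```

Request:
move_arm(jaw=[130, 130], slide=[[0, 0, 0], [0, 0, 0]], dr=[[0, 0, 0], [0, 0, 0]])

```text
time: 2.4
position: [0.475, 0.2933, 0.1626]
tool_rot: [-2.373, -2.058, -0.0]
ft_force: [-1.0, 0.2, -0.4]
grip_width: 0.49
```

```bash
python3 - <<'E'
from h import *
plan([.475,.292,.05],-8,5)
s=get_state();im,d=get_image('wrist');save('w1',im);np.save('w1.npy',d)
p=camera_params('wrist');K=p['K'];T=np.array(p['tool_from_camera'])
i=im.astype(int);red=(i[...,0]>110)&(i[...,1]<70)&(i[...,2]<70)&(d>0)&(d<.4)
v,u=np.nonzero(red);a=(u-K[0][2])/K[0][0];b=(v-K[1][2])/K[1][1];r=np.hypot(a,b)+1e-9
# equidistant: theta=r; depth along axis
t=np.tan(r)/r;D=d[red];c=np.stack([a*t*D,-b*t*D,-D],-1)
Q=c@T[:3,:3].T+T[:3,3];Q=R.from_rotvec(s['tool_rot']).apply(Q)+s['position']
yaw=np.radians(-8);X=np.array([np.cos(yaw),np.sin(yaw)]);Y=np.array([-X[1],X[0]])
A=Q[:,:2]@X;B=Q[:,:2]@Y
k=(abs(A-.4301)<.015)&(B>.25)&(B<.45)
print(len(Q),k.sum(),'along',B[k].min(),B[k].max(),'A med',np.median(A[k]),A[k].min(),A[k].max(),'z',np.percentile(Q[k,2],[5,50,95]))
print('mid',np.median(A[k])*X+(B[k].min()+B[k].max())/2*Y, 'slope',np.degrees(np.arctan(np.polyfit(Q[k,1],Q[k,0],1)[0])))
E
```

```text
p [0.475  0.2933 0.1626] t 2.4 F [-1.   0.2 -0.4] w 0.49 tot dr [-0.01 -0.02 -0.12]
slide [[-0.03, 0.0, 2.25], [-0.03, 0.0, 2.25], [-0.03, 0.0, 2.25], [-0.03, 0.0, 2.25], [-0.03, 0.0, 2.25]] 
dr each [-0.0, -0.0, -0.02] |d|mm 22.527238396877827
4469 1634 along 0.2943879071183431 0.4188719605641242 A med 0.4287038142884263 0.4232370125438314 0.4450215949831281 z [0.07114251 0.07370723 0.07530999]
mid [0.47416499 0.2934952 ] slope 8.273272019370955
```

View pics/w1.png

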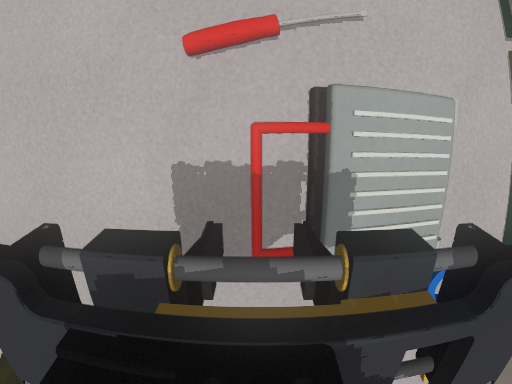

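The wrist view shows the red bar at column 257, centred between the fingers (215 and 300). The bar's middle measures (0.474, 0.293, 0.069), which agrees with the top view. I'll descend and grip it.

Request:
move_arm(jaw=[130, 130, 130, 130, 130], slide=[[0, 0, 3.0], [0, 0, 3.0], [0, 0, 2.5], [0, 0, 1.8], [0, 0, 1.0]], dr=[[0, 0, 0], [0, 0, 0], [0, 0, 0], [0, 0, 0], [0, 0, 0]])

```text
time: 2.95
position: [0.4728, 0.2953, 0.048]
tool_rot: [-2.367, -2.064, 0.003]
ft_force: [-0.1, 0.3, -0.5]
grip_width: 0.495
```

Request:
move_arm(jaw=[255, 255, 255, 255, 255], slide=[[0, 0, 0], [0, 0, 0], [0, 0, 0], [0, 0, 0], [0, 0, 0]], dr=[[0, 0, 0], [0, 0, 0], [0, 0, 0], [0, 0, 0], [0, 0, 0]])

```text
time: 3.45
position: [0.4742, 0.2945, 0.0503]
tool_rot: [-2.371, -2.059, -0.0]
ft_force: [-9.1, 2.1, 2.9]
grip_width: 0.124
```

```bash
python3 - <<'E'
from h import *
s=get_state();print(s['position'].round(4) if hasattr(s['position'],'round') else s['position'],s['ft_force'],s['grip_width'])
# arc rows: light x (tool y) and z, from A0 to 70
A0=7.5
f=lambda A:np.array([-.225*np.cos(A)+.0095*np.sin(A),.225*np.sin(A)+.0095*np.cos(A)])
As=np.radians(np.linspace(A0,71,21));P=np.array([f(a) for a in As])
D=np.diff(P,axis=0)*100
for i,r in enumerate(D): print([0,round(r[0],2),round(-r[1],2)],np.degrees(As[i+1]).round(1))
E
```

```text
[0.4742 0.2945 0.0503] [-9.13296642  2.05638609  2.91156349] 0.1237558512009041
[0, np.float64(0.25), np.float64(-1.22)] 10.7
[0, np.float64(0.32), np.float64(-1.21)] 13.8
[0, np.float64(0.38), np.float64(-1.19)] 17.0
[0, np.float64(0.45), np.float64(-1.16)] 20.2
[0, np.float64(0.51), np.float64(-1.14)] 23.4
[0, np.float64(0.57), np.float64(-1.11)] 26.6
[0, np.float64(0.63), np.float64(-1.07)] 29.7
[0, np.float64(0.69), np.float64(-1.04)] 32.9
[0, np.float64(0.75), np.float64(-1.0)] 36.1
[0, np.float64(0.8), np.float64(-0.95)] 39.2
[0, np.float64(0.86), np.float64(-0.91)] 42.4
[0, np.float64(0.9), np.float64(-0.86)] 45.6
[0, np.float64(0.95), np.float64(-0.81)] 48.8
[0, np.float64(0.99), np.float64(-0.75)] 52.0
[0, np.float64(1.03), np.float64(-0.7)] 55.1
[0, np.float64(1.07), np.float64(-0.64)] 58.3
[0, np.float64(1.1), np.float64(-0.58)] 61.5
[0, np.float64(1.14), np.float64(-0.52)] 64.6
[0, np.float64(1.16), np.float64(-0.45)] 67.8
[0, np.float64(1.19), np.float64(-0.39)] 71.0
```

Request:
move_arm(jaw=[255, 255, 255, 255, 255], slide=[[0, 0.15, -1.2], [0, 0.3, -1.2], [0, 0.4, -1.2], [0, 0.45, -1.15], [0, 0.5, -1.15]], dr=[[0, 0, 0], [0, 0, 0], [0, 0, 0], [0, 0, 0], [0, 0, 0]])

```text
time: 3.95
position: [0.4921, 0.2918, 0.1095]
tool_rot: [-2.371, -2.06, 0.001]
ft_force: [-0.5, 4.0, -6.6]
grip_width: 0.1
```

Request:
move_arm(jaw=[255, 255, 255, 255, 255], slide=[[0, 0.57, -1.1], [0, 0.63, -1.05], [0, 0.7, -1.05], [0, 0.75, -1.0], [0, 0.8, -0.95]], dr=[[0, 0, 0], [0, 0, 0], [0, 0, 0], [0, 0, 0], [0, 0, 0]])

```text
time: 4.45
position: [0.5247, 0.2874, 0.161]
tool_rot: [-2.368, -2.06, 0.005]
ft_force: [-6.3, 2.3, -1.1]
grip_width: 0.102
```

Request:
move_arm(jaw=[255, 255, 255, 255, 255], slide=[[0, 0.85, -0.9], [0, 0.9, -0.85], [0, 0.95, -0.8], [0, 1.0, -0.75], [0, 1.05, -0.7]], dr=[[0, 0, 0], [0, 0, 0], [0, 0, 0], [0, 0, 0], [0, 0, 0]])

```text
time: 4.95
position: [0.5708, 0.2811, 0.2028]
tool_rot: [-2.366, -2.059, 0.006]
ft_force: [-11.1, 0.7, 9.2]
grip_width: 0.104
```

Request:
move_arm(jaw=[255, 255, 255, 255, 255], slide=[[0, 1.05, -0.65], [0, 1.1, -0.6], [0, 1.15, -0.5], [0, 1.15, -0.45], [0, 0.8, -0.3]], dr=[[0, 0, 0], [0, 0, 0], [0, 0, 0], [0, 0, 0], [0, 0, 0]])

```text
time: 5.45
position: [0.6255, 0.2735, 0.2291]
tool_rot: [-2.369, -2.06, -0.003]
ft_force: [-6.5, 2.5, 5.8]
grip_width: 0.102
```

```bash
cat > ang.py <<'E'
from h import *
n=sys.argv[1]
for cam in ['scene','top']:
    im,d=get_image(cam);save(n+cam,im)
    i=im.astype(int);vv,uu=np.mgrid[:384,:512];P=world(cam,d,uu,vv);x,y,z=P[...,0],P[...,1],P[...,2]
    yaw=np.radians(-8);X=np.array([np.cos(yaw),np.sin(yaw)]);H=np.array([.4742,.2935])+.2218*X
    q=P[...,:2]-H;a=q@X;b=q@np.array([-X[1],X[0]])
    m=(a>-.12)&(a<.03)&(abs(b)<.08)&(z>.06)&(z<.2)&(i.max(-1)-i.min(-1)<40)&(i.max(-1)>60)
    A=a[m];Z=z[m]
    if m.sum()>30:
        c=np.cov(A,Z);w,V=np.linalg.eigh(c);t=V[:,1];print(cam,m.sum(),'angle',np.degrees(np.arctan2(abs(t[1]),-t[0]*np.sign(t[1]))),'thick',w[0]**.5,'H',H)
s=get_state();p=s['position'];q=np.array(p[:2])-H
print(s['time'],p,s['ft_force'],s['grip_width'],'bar a',q@X,'z',p[2]+.019-.03)
import math
best=min(np.linspace(0,90,901),key=lambda A:(q@X-(-.225*math.cos(math.radians(A))+.0095*math.sin(math.radians(A))))**2+(p[2]-.011-.225*math.sin(math.radians(A))-.0095*math.cos(math.radians(A)))**2);print('A from tcp',best)
E
python3 ang.py a1
```

```text
scene 2271 angle 68.86452839089822 thick 0.0031154494443018863 H [0.69384146 0.26263141]
top 264 angle 65.86891380559773 thick 0.004575420883723392 H [0.69384146 0.26263141]
5.55 [0.62696666 0.27331014 0.22936987] [-3.40322158  2.13898489  7.56961229] 0.09995171217063935 bar a -0.06771016827100837 z 0.2183698673049983
A from tcp 70.4
```

View pics/a1scene.png

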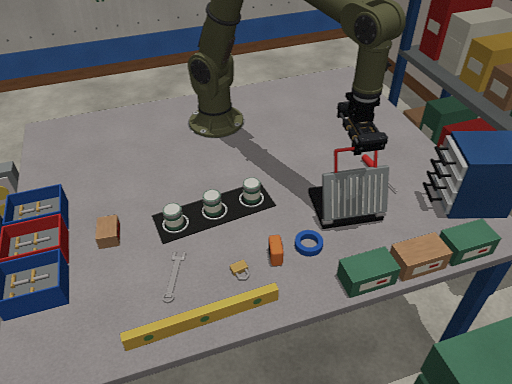

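The panel is up at about 69–70° by both measures. In the scene view it stands at (355,195) with its bar still in the gripper. I'll release it and back away upward.

Request:
move_arm(jaw=[255, 110, 110, 110, 110], slide=[[0, 0, 0], [0, 0, 0], [0, 0, 0], [0, 0, 0], [0, 0, 0]], dr=[[0, 0, 0], [0, 0, 0], [0, 0, 0], [0, 0, 0], [0, 0, 0]])

```text
time: 6.05
position: [0.626, 0.2717, 0.225]
tool_rot: [2.372, 2.059, -0.001]
ft_force: [-0.5, 0.5, 0.3]
grip_width: 0.38
```

Request:
move_arm(jaw=[110, 110, 60, 0, 0], slide=[[0, 0, -1.0], [0, 0, -2.0], [0, 0, -3.0], [0, -2, -2.0], [0, -4, 0]], dr=[[0, 0, 0], [0, 0, 0], [0, 0, 0], [0, 0, 0], [0, 0, 0]])

```text
time: 6.55
position: [0.5693, 0.2797, 0.3088]
tool_rot: [2.373, 2.053, 0.009]
ft_force: [-0.3, 0.5, 0.3]
grip_width: 0.758
```

```bash
python3 ang.py a2; python3 -c "
from h import *
plan([.4825,-.001,.18],0,9)"
```

```text
scene 2268 angle 69.30433241954891 thick 0.003137623712288266 H [0.69384146 0.26263141]
top 328 angle 66.02018660442225 thick 0.004457438441455773 H [0.69384146 0.26263141]
6.65 [0.5622802  0.28320215 0.30671666] [ 0.84294667  0.39131677 -0.09543105] 0.8433578678774797 bar a -0.13314380473920673 z 0.2957166581352937
A from tcp 63.300000000000004
p [0.5623 0.2832 0.3067] t 6.65 F [ 0.8  0.4 -0.1] w 0.843 tot dr [-0.11 -0.15 -7.78]
slide [[-3.25, -0.45, 1.4], [-3.24, -0.5, 1.4], [-3.24, -0.55, 1.4], [-3.23, -0.6, 1.4], [-3.22, -0.64, 1.4], [-3.21, -0.69, 1.4], [-3.2, -0.74, 1.41], [-3.18, -0.79, 1.41], [-3.17, -0.84, 1.41]] 
dr each [-0.01, -0.02, -0.86] |d|mm 35.69293829980543
```

View pics/a2scene.png

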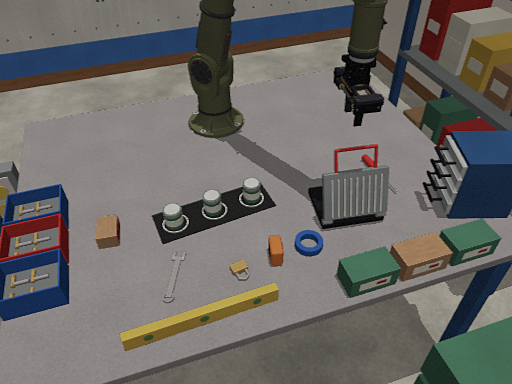

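The panel stays up at about 69°, with the bar at (355,148) in the scene view. Next is the tin nearest the light.

Request:
move_arm(jaw=[0, 0, 0, 0, 0], slide=[[-3.25, -0.5, 1.4], [-3.25, -0.5, 1.4], [-3.25, -0.55, 1.4], [-3.25, -0.6, 1.4], [-3.2, -0.65, 1.4]], dr=[[0, 0, -0.9], [0, 0, -0.9], [0, 0, -0.9], [0, 0, -0.9], [0, 0, -0.9]])

```text
time: 7.15
position: [0.5207, 0.1214, 0.2351]
tool_rot: [2.288, 2.152, 0.001]
ft_force: [0.2, -0.5, 0.7]
grip_width: 0.999
```

Request:
move_arm(jaw=[0, 0, 0, 0, 0], slide=[[-3.2, -0.7, 1.4], [-3.2, -0.75, 1.4], [-3.2, -0.8, 1.4], [-3.2, -0.8, 1.4], [0, 0, 0]], dr=[[0, 0, -0.9], [0, 0, -0.9], [0, 0, -0.8], [0, 0, -0.8], [0, 0, 0]])

```text
time: 7.65
position: [0.4834, -0.0093, 0.178]
tool_rot: [-2.232, -2.21, 0.005]
ft_force: [0.8, -0.3, 0.8]
grip_width: 1.001
```

```bash
python3 - <<'E'
from h import *
plan([.4825,-.001,.026],0,5)
im,d=get_image('wrist');save('w2',im)
E
```

```text
p [ 0.4834 -0.0093  0.178 ] t 7.65 F [ 0.8 -0.3  0.8] w 1.001 tot dr [-0.16  0.1  -0.57]
slide [[0.17, -0.01, 3.04], [0.17, -0.01, 3.04], [0.17, -0.01, 3.04], [0.17, -0.02, 3.04], [0.17, -0.02, 3.04]] 
dr each [-0.03, 0.02, -0.11] |d|mm 30.439401166039826
```

View pics/w2.png

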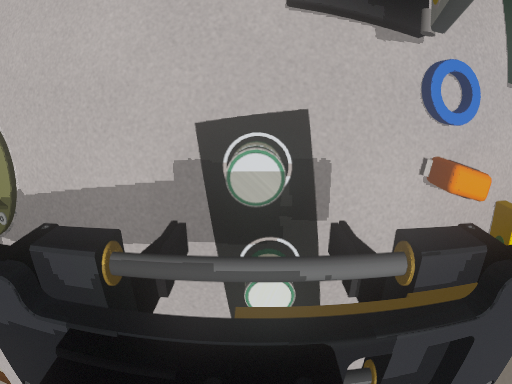

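Request:
move_arm(jaw=[0, 0, 0, 0, 0], slide=[[0.4, 0, 3], [0.4, 0, 4], [0, 0, 4], [0, 0, 2], [0, 0, 0]], dr=[[0, 0, -0.5], [0, 0, 0], [0, 0, 0], [0, 0, 0], [0, 0, 0]])

```text
time: 8.2
position: [0.4836, 0.0052, 0.0468]
tool_rot: [-2.211, -2.228, 0.007]
ft_force: [-0.1, -0.4, 0.3]
grip_width: 0.999
```

```bash
python3 - <<'E'
from h import *
plan([.4825,-.001,.025],0,2)
E
```

```text
p [0.4836 0.0052 0.0468] t 8.2 F [-0.1 -0.4  0.3] w 0.999 tot dr [-0.3   0.07  0.45]
slide [[-0.31, -0.05, 1.09], [-0.31, -0.05, 1.09]] 
dr each [-0.15, 0.03, 0.22] |d|mm 11.33731744431441
```

Request:
move_arm(jaw=[0, 0], slide=[[-0.6, -0.1, 0], [0, 0, 0]], dr=[[0, 0, 0], [0, 0, 0]])

```text
time: 8.4
position: [0.486, -0.0022, 0.0509]
tool_rot: [2.214, 2.226, 0.004]
ft_force: [-0.7, 0.5, -0.1]
grip_width: 1.002
```

```bash
python3 - <<'E'
from h import *
plan([.4825,-.001,.025],0,2)
E
```

```text
p [ 0.486  -0.0022  0.0509] t 8.4 F [-0.7  0.5 -0.1] w 1.002 tot dr [ 0.18 -0.01  0.33]
slide [[0.06, -0.18, 1.29], [0.06, -0.18, 1.29]] 
dr each [0.09, -0.01, 0.16] |d|mm 13.080708134019591
```

Request:
move_arm(jaw=[0, 0, 0, 255, 255], slide=[[0, -0.35, 1.3], [0.1, 0, 1.3], [0, 0, 0], [0, 0, 0], [0, 0, 0]], dr=[[0, 0, 0], [0, 0, 0], [0, 0, 0], [0, 0, 0], [0, 0, 0]], force=30)

```text
time: 8.9
position: [0.4811, -0.0007, 0.0232]
tool_rot: [2.214, 2.228, 0.0]
ft_force: [0.2, -0.6, 0.1]
grip_width: 0.892
```

Request:
move_arm(jaw=[255, 255], slide=[[0, 0, 0], [0, 0, 0]], dr=[[0, 0, 0], [0, 0, 0]])

```text
time: 9.1
position: [0.4812, -0.0007, 0.0234]
tool_rot: [2.214, 2.228, 0.001]
ft_force: [0.0, -0.1, 0.4]
grip_width: 0.719
```

Request:
move_arm(jaw=[255, 255, 255], slide=[[0, 0, 0], [0, 0, 0], [0, 0, 0]], dr=[[0, 0, 0], [0, 0, 0], [0, 0, 0]])

```text
time: 9.4
position: [0.481, -0.0007, 0.0233]
tool_rot: [2.214, 2.228, 0.001]
ft_force: [-1.2, -0.0, 2.9]
grip_width: 0.636
```

```bash
python3 - <<'E'
from h import *
plan([.4825,-.001,.025],0,2)
E
```

```text
p [ 0.481  -0.0007  0.0233] t 9.4 F [-1.2 -0.   2.9] w 0.636 tot dr [ 0.02 -0.01  0.36]
slide [[-0.02, 0.08, -0.09], [-0.02, 0.08, -0.09]] 
dr each [0.01, -0.01, 0.18] |d|mm 1.1581802192896302
```

Request:
move_arm(jaw=[255, 255, 255, 255, 255], slide=[[0, 0, -0.5], [0, 0, -1.5], [0, 0, -2], [0, 0, -1.5], [0, 0, -0.5]], dr=[[0, 0, 0], [0, 0, 0], [0, 0, 0], [0, 0, 0], [0, 0, 0]])

```text
time: 9.9
position: [0.4811, -0.0007, 0.0839]
tool_rot: [2.214, 2.228, 0.002]
ft_force: [0.3, 1.4, -6.8]
grip_width: 0.64
```

Request:
move_arm(jaw=[255, 255, 255, 255], slide=[[0, 0, 0], [0, 0, 0], [0, 0, 0], [0, 0, 0]], dr=[[0, 0, 0], [0, 0, 0], [0, 0, 0], [0, 0, 0]])

```text
time: 10.3
position: [0.4802, -0.0008, 0.0822]
tool_rot: [-2.214, -2.228, 0.002]
ft_force: [-0.4, -0.6, -6.5]
grip_width: 0.639
```

```bash
cat > wt.py <<'E'
from h import *
F=[];J=[]
for i in range(6):
    im,d=get_image('scene' if i<5 else 'wrist');s=get_state();F.append(s['ft_force'][2]);J.append(s['joint_torque'])
    if i>=4: save(sys.argv[1]+str(i),im)
print('Fz',np.round(F,2),'mean',np.mean(F),'kg',-np.mean(F)/9.81);print(np.mean(J,0).round(2),s['position'].round(4),s['grip_width'],s['time'],s['tool_rot'])
E
python3 wt.py h1
```

```text
Fz [-6.45 -5.46 -5.51 -5.72 -5.52 -5.27] mean -5.654400729084866 kg 0.576391511629446
[ -0.   -30.68   1.24 -29.89  -0.06   0.05   0.  ] [ 0.4808 -0.0008  0.083 ] 0.6388947497973847 10.6 [-2.21448556e+00 -2.22836274e+00  2.00648966e-04]
```

View pics/h14.png

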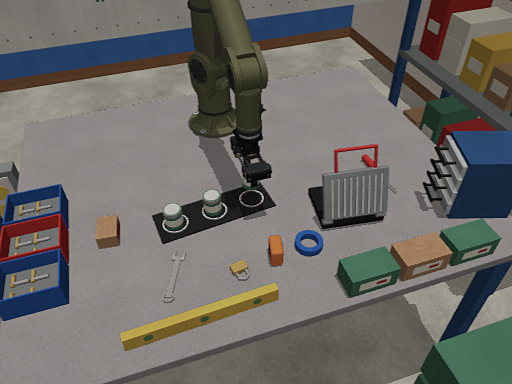

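The tin is off its ring in the scene view (empty ring at (252,200)) and reads 0.58 kg, so it is very likely the heaviest. I'll set it back and heft the others as asked.

Request:
move_arm(jaw=[255, 255, 255, 255, 255], slide=[[0, 0, 0.8], [0, 0, 2], [0, 0, 2], [0, 0, 0.8], [0, 0, 0.4]], dr=[[0, 0, 0], [0, 0, 0], [0, 0, 0], [0, 0, 0], [0, 0, 0]])

```text
time: 11.1
position: [0.4792, -0.0009, 0.0232]
tool_rot: [-2.212, -2.226, 0.005]
ft_force: [-15.5, -0.3, 31.6]
grip_width: 0.638
```

Request:
move_arm(jaw=[255, 255], slide=[[0, 0, 0], [0, 0, 0]], dr=[[0, 0, 0], [0, 0, 0]])

```text
time: 11.3
position: [0.4817, -0.0007, 0.0236]
tool_rot: [2.214, 2.227, 0.002]
ft_force: [0.1, -0.2, -6.3]
grip_width: 0.638
```

Request:
move_arm(jaw=[255, 255, 255], slide=[[0, 0, 0.08], [0, 0, 0.0], [0, 0, 0]], dr=[[0, 0, 0], [0, 0, 0], [0, 0, 0]])

```text
time: 11.6
position: [0.4817, -0.0007, 0.0233]
tool_rot: [2.214, 2.228, 0.002]
ft_force: [-2.7, -1.7, 6.5]
grip_width: 0.641
```

Contact is firm. I'll release it.

Request:
move_arm(jaw=[0, 0, 0, 0, 0], slide=[[0, 0, 0], [0, 0, 0], [0, 0, 0], [0, 0, -2], [0, 0, -4]], dr=[[0, 0, 0], [0, 0, 0], [0, 0, 0], [0, 0, 0], [0, 0, 0]])

```text
time: 12.1
position: [0.4782, -0.001, 0.0803]
tool_rot: [-2.212, -2.226, 0.009]
ft_force: [0.5, 1.4, -0.3]
grip_width: 0.97
```

Request:
move_arm(jaw=[0, 0, 0, 0], slide=[[0, 0, -3], [-3, 0.2, -1], [-3, 0.3, 0], [0, 0, 0]], dr=[[0, 0, 0], [0, 0, 0], [0, 0, 0], [0, 0, 0]])

```text
time: 12.5
position: [0.4868, -0.0652, 0.1231]
tool_rot: [2.219, 2.22, 0.001]
ft_force: [0.2, -0.6, 0.2]
grip_width: 1.004
```

```bash
cat > tins.py <<'E'
from h import *
n=sys.argv[1]
for cam in ['top','scene']:
    im,d=get_image(cam);save(n+cam,im)
    vv,uu=np.mgrid[:384,:512];P=world(cam,d,uu,vv);x,y,z=P[...,0],P[...,1],P[...,2]
    for yy,xx in [(0,.483),(-.13,.5),(-.262,.516)]:
        m=(z>.062)&(z<.082)&(np.hypot(x-xx,y-yy)<.045)
        if m.sum()>20:
            c,r=cv2.minEnclosingCircle(P[m][:,:2].astype(np.float32));print(cam,np.round(c,4),round(r,4),P[m].mean(0).round(4),m.sum())
E
python3 tins.py t1; python3 -c "
from h import *
plan([.4962,-.1355,.025],0,3)"
```

```text
top [ 4.833e-01 -4.000e-04] 0.0286 [ 4.833e-01 -2.000e-04  7.080e-02] 206
top [ 0.5158 -0.2636] 0.0297 [ 0.5166 -0.2632  0.0699] 210
scene [ 0.4832 -0.0012] 0.0311 [ 0.4864 -0.0009  0.0686] 192
scene [ 0.4961 -0.1356] 0.0313 [ 0.4997 -0.1362  0.0687] 207
scene [ 0.5176 -0.2642] 0.0307 [ 0.5202 -0.263   0.0689] 225
p [ 0.4862 -0.0611  0.1222] t 12.6 F [-1.3  0.6 -0.3] w 1.0 tot dr [ 0.01 -0.02  0.26]
slide [[-2.48, 0.32, 3.24], [-2.48, 0.33, 3.24], [-2.48, 0.33, 3.24]] 
dr each [0.0, -0.01, 0.09] |d|mm 40.93417377587541
```

Request:
move_arm(jaw=[0, 0, 0, 0, 0], slide=[[-2.5, 0.3, 0], [-3.0, 0.3, 0], [-1.95, 0.3, 1.8], [0, 0, 2.5], [0, 0, 2]], dr=[[0, 0, 0], [0, 0, 0], [0, 0, 0], [0, 0, 0], [0, 0, 0]])

```text
time: 13.1
position: [0.4954, -0.1344, 0.0578]
tool_rot: [-2.214, -2.228, 0.0]
ft_force: [0.3, -0.4, -0.3]
grip_width: 1.0
```

Request:
move_arm(jaw=[0, 0], slide=[[0, 0, 0], [0, 0, 0]], dr=[[0, 0, 0], [0, 0, 0]])

```text
time: 13.3
position: [0.4957, -0.1342, 0.0591]
tool_rot: [-2.212, -2.229, 0.001]
ft_force: [0.4, -0.6, -0.4]
grip_width: 1.002
```

```bash
python3 -c "
from h import *
plan([.4962,-.1355,.024],0,2)"
```

```text
p [ 0.4957 -0.1342  0.0591] t 13.3 F [ 0.4 -0.6 -0.4] w 1.002 tot dr [-0.05 -0.01  0.44]
slide [[-0.07, 0.03, 1.76], [-0.07, 0.03, 1.76]] 
dr each [-0.03, -0.0, 0.22] |d|mm 17.577831107338227
```

Request:
move_arm(jaw=[0, 0, 0, 255, 255], slide=[[-0.1, 0.05, 2.0], [0, 0, 1.5], [0, 0, 0], [0, 0, 0], [0, 0, 0]], dr=[[0, 0, 0], [0, 0, 0], [0, 0, 0], [0, 0, 0], [0, 0, 0]])

```text
time: 13.8
position: [0.497, -0.1362, 0.0251]
tool_rot: [2.214, 2.228, 0.002]
ft_force: [-0.9, 0.3, -0.4]
grip_width: 0.891
```

Request:
move_arm(jaw=[255, 255, 255, 255, 255], slide=[[0, 0, 0], [0, 0, 0], [0, 0, 0], [0, 0, 0], [0, 0, 0]], dr=[[0, 0, 0], [0, 0, 0], [0, 0, 0], [0, 0, 0], [0, 0, 0]])

```text
time: 14.3
position: [0.4959, -0.1361, 0.0245]
tool_rot: [-2.214, -2.228, 0.0]
ft_force: [-2.6, -0.1, 4.8]
grip_width: 0.638
```

Request:
move_arm(jaw=[255, 255, 255, 255, 255], slide=[[0, 0, -0.5], [0, 0, -1.5], [0, 0, -2], [0, 0, -1.5], [0, 0, -0.5]], dr=[[0, 0, 0], [0, 0, 0], [0, 0, 0], [0, 0, 0], [0, 0, 0]])

```text
time: 14.8
position: [0.4978, -0.1365, 0.0867]
tool_rot: [2.212, 2.226, 0.004]
ft_force: [0.8, -0.0, -1.7]
grip_width: 0.637
```

Request:
move_arm(jaw=[255, 255, 255, 255], slide=[[0, 0, 0], [0, 0, 0], [0, 0, 0], [0, 0, 0]], dr=[[0, 0, 0], [0, 0, 0], [0, 0, 0], [0, 0, 0]])

```text
time: 15.2
position: [0.4956, -0.1361, 0.0835]
tool_rot: [-2.214, -2.228, 0.002]
ft_force: [-0.2, 0.2, -2.7]
grip_width: 0.639
```

```bash
python3 wt.py h2
```

```text
Fz [-2.61 -2.94 -2.61 -2.02 -1.5  -1.68] mean -2.2297362572916586 kg 0.22729217709395091
[-1.000e-02 -3.140e+01  3.030e+00 -2.828e+01 -4.000e-02  7.000e-02
  0.000e+00] [ 0.4962 -0.1361  0.0841] 0.6370960644881241 15.5 [-2.21438557e+00 -2.22829988e+00  2.43148904e-04]
```

View pics/h24.png

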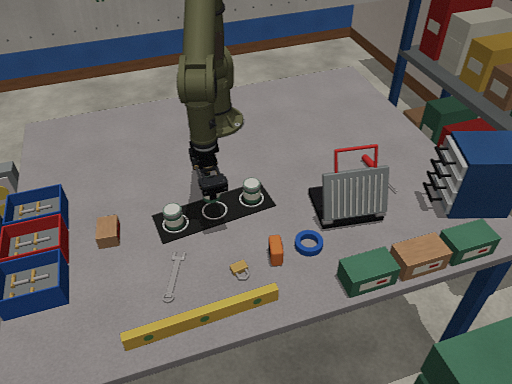

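The second tin is off its ring in the scene view (ring at (214,211)) and reads 0.23 kg. I'll lower it more gently this time.

Request:
move_arm(jaw=[255, 255, 255, 255, 255], slide=[[0, 0, 1.0], [0, 0, 2.0], [0, 0, 1.5], [0, 0, 0.8], [0, 0, 0.3]], dr=[[0, 0, 0], [0, 0, 0], [0, 0, 0], [0, 0, 0], [0, 0, 0]])

```text
time: 16.0
position: [0.4953, -0.136, 0.027]
tool_rot: [-2.214, -2.227, 0.002]
ft_force: [-0.3, -0.7, -2.8]
grip_width: 0.637
```

Request:
move_arm(jaw=[255, 255, 255, 255], slide=[[0, 0, 0.2], [0, 0, 0.2], [0, 0, 0], [0, 0, 0]], dr=[[0, 0, 0], [0, 0, 0], [0, 0, 0], [0, 0, 0]])

```text
time: 16.4
position: [0.4966, -0.1361, 0.0247]
tool_rot: [2.214, 2.228, 0.001]
ft_force: [0.4, -0.7, -2.0]
grip_width: 0.634
```

Request:
move_arm(jaw=[255, 255], slide=[[0, 0, 0.08], [0, 0, 0]], dr=[[0, 0, 0], [0, 0, 0]])

```text
time: 16.6
position: [0.4966, -0.1361, 0.0246]
tool_rot: [2.214, 2.228, 0.001]
ft_force: [-1.5, 0.7, 5.5]
grip_width: 0.641
```

Request:
move_arm(jaw=[0, 0, 0, 0, 0], slide=[[0, 0, 0], [0, 0, 0], [0, 0, 0], [0, 0, -2], [0, 0, -4]], dr=[[0, 0, 0], [0, 0, 0], [0, 0, 0], [0, 0, 0], [0, 0, 0]])

```text
time: 17.1
position: [0.4936, -0.1356, 0.0815]
tool_rot: [-2.211, -2.225, 0.007]
ft_force: [0.8, -0.2, 0.6]
grip_width: 0.967
```

Request:
move_arm(jaw=[0, 0, 0, 0, 0], slide=[[0, 0, -3], [-3, 0.4, -1], [-4, 0.7, 0], [-3.5, 0.7, 0], [-2.2, 0.1, 0]], dr=[[0, 0, 0], [0, 0, 0], [0, 0, 0], [0, 0, 0], [0, 0, 0]])

```text
time: 17.6
position: [0.5163, -0.2661, 0.1239]
tool_rot: [2.215, 2.225, -0.001]
ft_force: [0.2, -0.1, 0.4]
grip_width: 1.001
```

Request:
move_arm(jaw=[0, 0, 0, 0, 0], slide=[[0, 0, 2], [0, 0, 3], [0, 0, 1.5], [0, 0, 0], [0, 0, 0]], dr=[[0, 0, 0], [0, 0, 0], [0, 0, 0], [0, 0, 0], [0, 0, 0]])

```text
time: 18.1
position: [0.5163, -0.2631, 0.0589]
tool_rot: [2.214, 2.228, -0.0]
ft_force: [-0.2, -0.3, 0.3]
grip_width: 1.005
```

```bash
python3 tins.py t2; python3 -c "
from h import *
plan([.5163,-.2635,.024],0,2)"
```

```text
top [ 4.832e-01 -4.000e-04] 0.0285 [ 4.831e-01 -1.000e-04  7.030e-02] 206
top [ 0.4981 -0.1356] 0.0286 [ 0.4978 -0.1353  0.07  ] 208
top [ 0.5166 -0.2541] 0.0248 [ 0.5141 -0.2444  0.0693] 40
scene [0.4832 0.0023] 0.0317 [ 0.4863 -0.0012  0.0685] 195
scene [ 0.5005 -0.1358] 0.0316 [ 0.5016 -0.1356  0.0687] 206
p [ 0.517  -0.2634  0.0598] t 18.2 F [ 0.8 -0.2  0.5] w 1.004 tot dr [0.13 0.04 0.37]
slide [[-0.01, -0.04, 1.79], [-0.01, -0.04, 1.79]] 
dr each [0.06, 0.02, 0.19] |d|mm 17.922477952248304
```

Request:
move_arm(jaw=[0, 0, 0, 255, 255], slide=[[0, -0.05, 2.0], [0, 0, 1.5], [0, 0, 0], [0, 0, 0], [0, 0, 0]], dr=[[0, 0, 0], [0, 0, 0], [0, 0, 0], [0, 0, 0], [0, 0, 0]])

```text
time: 18.7
position: [0.5161, -0.2634, 0.0243]
tool_rot: [2.214, 2.227, 0.001]
ft_force: [0.2, -0.3, 0.3]
grip_width: 0.895
```

Request:
move_arm(jaw=[255, 255, 255, 255, 255], slide=[[0, 0, 0], [0, 0, 0], [0, 0, 0], [0, 0, 0], [0, 0, 0]], dr=[[0, 0, 0], [0, 0, 0], [0, 0, 0], [0, 0, 0], [0, 0, 0]])

```text
time: 19.2
position: [0.5155, -0.2631, 0.0238]
tool_rot: [-2.215, -2.228, -0.0]
ft_force: [-2.1, 0.3, 3.4]
grip_width: 0.634
```

Request:
move_arm(jaw=[255, 255, 255, 255, 255], slide=[[0, 0, -0.5], [0, 0, -1.5], [0, 0, -2], [0, 0, -1.5], [0, 0, -0.5]], dr=[[0, 0, 0], [0, 0, 0], [0, 0, 0], [0, 0, 0], [0, 0, 0]])

```text
time: 19.7
position: [0.5168, -0.2637, 0.0859]
tool_rot: [2.212, 2.226, 0.003]
ft_force: [0.0, -0.3, -1.7]
grip_width: 0.637
```

Request:
move_arm(jaw=[255, 255, 255, 255], slide=[[0, 0, 0], [0, 0, 0], [0, 0, 0], [0, 0, 0]], dr=[[0, 0, 0], [0, 0, 0], [0, 0, 0], [0, 0, 0]])

```text
time: 20.1
position: [0.5149, -0.2628, 0.0826]
tool_rot: [-2.214, -2.227, 0.001]
ft_force: [0.5, -0.2, -1.4]
grip_width: 0.641
```

```bash
python3 wt.py h3
```

```text
Fz [-2.03 -1.78 -1.93 -1.62 -1.2  -1.71] mean -1.7120883906533255 kg 0.17452481046415141
[-1.000e-02 -3.869e+01  6.730e+00 -2.809e+01 -2.000e-02  8.000e-02
  0.000e+00] [ 0.5154 -0.263   0.0833] 0.6369734970506876 20.4 [-2.21441598e+00 -2.22823933e+00  1.59680471e-04]
```

View pics/h34.png

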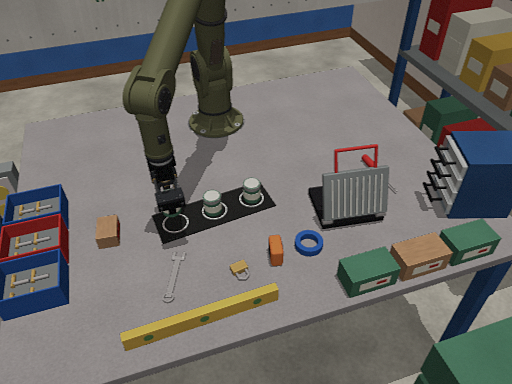

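The third tin reads 0.17 kg (its ring is empty at (175,224)), so tin 1 at 0.58 kg is clearly the heaviest. I'll set this one back.

Request:
move_arm(jaw=[255, 255, 255, 255, 255], slide=[[0, 0, 1.0], [0, 0, 2.0], [0, 0, 1.5], [0, 0, 0.8], [0, 0, 0.3]], dr=[[0, 0, 0], [0, 0, 0], [0, 0, 0], [0, 0, 0], [0, 0, 0]])

```text
time: 20.9
position: [0.5147, -0.2627, 0.0261]
tool_rot: [-2.213, -2.227, 0.002]
ft_force: [0.0, -0.1, -0.6]
grip_width: 0.638
```

Request:
move_arm(jaw=[255, 255, 255, 255], slide=[[0, 0, 0.2], [0, 0, 0.25], [0, 0, 0], [0, 0, 0]], dr=[[0, 0, 0], [0, 0, 0], [0, 0, 0], [0, 0, 0]])

```text
time: 21.3
position: [0.5161, -0.2634, 0.0238]
tool_rot: [2.214, 2.227, 0.001]
ft_force: [-1.2, 1.0, 1.9]
grip_width: 0.639
```

Request:
move_arm(jaw=[255, 255], slide=[[0, 0, 0.04], [0, 0, 0]], dr=[[0, 0, 0], [0, 0, 0]])

```text
time: 21.5
position: [0.5161, -0.2634, 0.0238]
tool_rot: [2.214, 2.227, 0.001]
ft_force: [-1.3, 0.1, 5.8]
grip_width: 0.639
```

Request:
move_arm(jaw=[0, 0, 0, 0, 0], slide=[[0, 0, 0], [0, 0, 0], [0, 0, 0], [0, 0, -2], [0, 0, -4]], dr=[[0, 0, 0], [0, 0, 0], [0, 0, 0], [0, 0, 0], [0, 0, 0]])

```text
time: 22.0
position: [0.5131, -0.2616, 0.0801]
tool_rot: [-2.21, -2.224, 0.005]
ft_force: [0.6, -0.1, 0.3]
grip_width: 0.968
```

Request:
move_arm(jaw=[0, 0, 0, 0, 0], slide=[[0, 0, -3], [2, -0.3, -1], [4, -0.5, 0], [5, -0.6, 0], [5, -0.6, 0]], dr=[[0, 0, 0], [0, 0, 0], [0, 0, 0], [0, 0, 0], [0, 0, 0]])

```text
time: 22.5
position: [0.4942, -0.1026, 0.1226]
tool_rot: [2.216, 2.226, 0.001]
ft_force: [1.0, 0.4, 0.2]
grip_width: 1.002
```

Request:
move_arm(jaw=[0, 0, 0, 0, 0], slide=[[5, -0.6, 0], [3.5, -0.6, 0], [1.8, 0, 0], [0, 0, 0], [0, 0, 0]], dr=[[0, 0, 0], [0, 0, 0], [0, 0, 0], [0, 0, 0], [0, 0, 0]])

```text
time: 23.0
position: [0.4821, -0.0019, 0.1226]
tool_rot: [2.214, 2.228, -0.0]
ft_force: [0.8, -0.1, 0.5]
grip_width: 0.999
```

```bash
python3 tins.py t3; python3 -c "
from h import *
plan([.483,-.0005,.024],0,4)"
```

```text
top [ 0.498  -0.1354] 0.0286 [ 0.4976 -0.1352  0.0705] 210
top [ 0.5166 -0.2637] 0.0291 [ 0.5175 -0.263   0.0699] 210
scene [0.4827 0.0008] 0.0318 [ 0.4888 -0.0032  0.0688] 167
scene [ 0.4988 -0.1351] 0.0312 [ 0.5018 -0.1358  0.0686] 208
scene [ 0.5172 -0.2628] 0.0306 [ 0.5213 -0.2634  0.069 ] 229
p [ 0.4821 -0.0031  0.1226] t 23.1 F [-0.4 -0.4  0.1] w 1.001 tot dr [0.01 0.03 0.22]
slide [[0.07, 0.02, 2.46], [0.07, 0.02, 2.46], [0.06, 0.02, 2.46], [0.06, 0.02, 2.46]] 
dr each [0.0, 0.01, 0.05] |d|mm 24.647441191910346
```

View pics/t3scene.png

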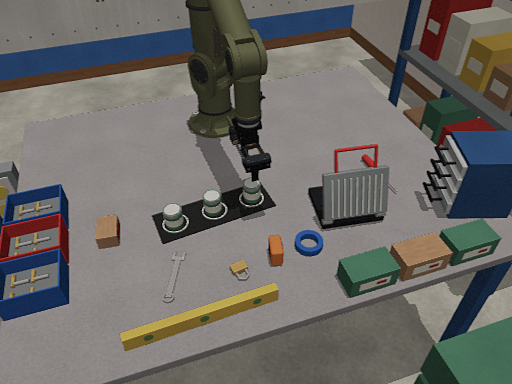

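All three tins stand on their rings at (175,217), (212,204) and (252,192), and the panel is still up. I'll take the heavy tin again.

Request:
move_arm(jaw=[0, 0, 0, 0, 0], slide=[[0.2, 0.1, 3], [0, 0, 3.5], [0, 0, 2.3], [0, 0, 1], [0, 0, 0]], dr=[[0, 0, 0], [0, 0, 0], [0, 0, 0], [0, 0, 0], [0, 0, 0]])

```text
time: 23.6
position: [0.482, -0.0007, 0.0235]
tool_rot: [-2.216, -2.225, 0.004]
ft_force: [-0.2, -0.3, -0.0]
grip_width: 1.0
```

Request:
move_arm(jaw=[255, 255, 255, 255, 255], slide=[[0, 0, 0], [0, 0, 0], [0, 0, 0], [0, 0, 0], [0, 0, 0]], dr=[[0, 0, 0], [0, 0, 0], [0, 0, 0], [0, 0, 0], [0, 0, 0]], force=40)

```text
time: 24.1
position: [0.4819, 0.0009, 0.0249]
tool_rot: [-2.213, -2.227, 0.002]
ft_force: [-0.2, 0.7, 4.6]
grip_width: 0.636
```

Request:
move_arm(jaw=[255, 255, 255], slide=[[0, 0, 0], [0, 0, 0], [0, 0, 0]], dr=[[0, 0, 0], [0, 0, 0], [0, 0, 0]])

```text
time: 24.4
position: [0.482, 0.0009, 0.0249]
tool_rot: [-2.213, -2.227, 0.002]
ft_force: [-5.4, 0.7, 7.0]
grip_width: 0.639
```

Request:
move_arm(jaw=[255, 255, 255, 255, 255], slide=[[0, 0, -0.5], [0, 0, -1.5], [0, 0, -2.5], [0, 0, -2.5], [0, 0, -2.5]], dr=[[0, 0, 0], [0, 0, 0], [0, 0, 0], [0, 0, 0], [0, 0, 0]])

```text
time: 24.9
position: [0.482, 0.0005, 0.1196]
tool_rot: [-2.214, -2.228, 0.002]
ft_force: [0.3, 0.2, -6.1]
grip_width: 0.637
```

```bash
python3 -c "
from h import *
plan([.416,.300,.141],-8,14)"
```

```text
p [0.482  0.0005 0.1196] t 24.9 F [ 0.3  0.2 -6.1] w 0.637 tot dr [-0.09  0.04  8.35]
slide [[2.14, -0.46, -0.15], [2.14, -0.48, -0.15], [2.13, -0.5, -0.15], [2.13, -0.53, -0.15], [2.12, -0.55, -0.15], [2.12, -0.57, -0.15], [2.11, -0.59, -0.15], [2.1, -0.61, -0.15], [2.1, -0.63, -0.15], [2.09, -0.66, -0.15], [2.08, -0.68, -0.15], [2.08, -0.7, -0.15], [2.07, -0.72, -0.15], [2.06, -0.74, -0.15]] 
dr each [-0.01, 0.0, 0.6] |d|mm 21.95649527365325
```

Request:
move_arm(jaw=[255, 255, 255, 255, 255], slide=[[1.2, -0.3, -0.5], [2.2, -0.45, -0.5], [2.5, -0.5, -0.3], [2.5, -0.6, -0.3], [2.5, -0.6, -0.3]], dr=[[0, 0, 0.6], [0, 0, 0.6], [0, 0, 0.6], [0, 0, 0.6], [0, 0, 0.6]])

```text
time: 25.4
position: [0.4593, 0.1107, 0.1379]
tool_rot: [-2.273, -2.169, 0.002]
ft_force: [0.2, -0.5, -5.2]
grip_width: 0.635
```

Request:
move_arm(jaw=[255, 255, 255, 255, 255], slide=[[2.5, -0.6, -0.2], [2.5, -0.7, 0], [2.5, -0.7, 0], [2.5, -0.75, 0], [2.5, -0.75, 0]], dr=[[0, 0, 0.6], [0, 0, 0.6], [0, 0, 0.6], [0, 0, 0.6], [0, 0, 0.6]])

```text
time: 25.9
position: [0.4328, 0.2377, 0.1396]
tool_rot: [2.329, 2.109, -0.003]
ft_force: [0.0, 0.1, -6.1]
grip_width: 0.634
```

```bash
python3 -c "
from h import *
plan([.416,.300,.142],-8,5)"
```

```text
p [0.4328 0.2377 0.1396] t 25.9 F [ 0.   0.1 -6.1] w 0.634 tot dr [-0.06  0.07  2.33]
slide [[1.21, -0.46, -0.05], [1.2, -0.47, -0.05], [1.2, -0.48, -0.05], [1.2, -0.49, -0.05], [1.19, -0.5, -0.05]] 
dr each [-0.01, 0.01, 0.47] |d|mm 12.919013480865535
```

Request:
move_arm(jaw=[255, 255, 255, 255, 255], slide=[[2.0, -0.7, 0], [1.6, -0.6, -0.1], [1.2, -0.5, -0.1], [0.7, -0.3, 0], [0.3, -0.2, 0]], dr=[[0, 0, 0.6], [0, 0, 0.6], [0, 0, 0.6], [0, 0, 0.5], [0, 0, 0]])

```text
time: 26.4
position: [0.4168, 0.2977, 0.1418]
tool_rot: [2.369, 2.063, -0.002]
ft_force: [0.9, -0.2, -6.3]
grip_width: 0.639
```

Request:
move_arm(jaw=[255, 255, 255, 255, 255], slide=[[0, 0, 0], [0, 0, 0], [0, 0, 0], [0, 0, 0], [0, 0, 0]], dr=[[0, 0, 0], [0, 0, 0], [0, 0, 0], [0, 0, 0], [0, 0, 0]])

```text
time: 26.9
position: [0.4176, 0.2971, 0.1426]
tool_rot: [2.371, 2.061, 0.0]
ft_force: [-0.2, -0.2, -6.5]
grip_width: 0.635
```

```bash
python3 -c "
from h import *
plan([.416,.300,.142],-8,2)"; python3 ang.py f1; python3 wt.py f
```

```text
p [0.4176 0.2971 0.1426] t 26.9 F [-0.2 -0.2 -6.5] w 0.635 tot dr [ 0.01 -0.01  0.02]
slide [[0.13, -0.1, 0.03], [0.13, -0.1, 0.03]] 
dr each [0.0, -0.0, 0.01] |d|mm 1.693340632562986
scene 2264 angle 69.19143808735517 thick 0.003076908268796359 H [0.69384146 0.26263141]
top 566 angle 65.93223539494569 thick 0.004482845052575891 H [0.69384146 0.26263141]
27.0 [0.41754685 0.29730359 0.14264334] [-0.65268975  0.22214452 -5.28141725] 0.6345255762681787 bar a -0.2784311644365931 z 0.13164334406701725
A from tcp 22.900000000000002
Fz [-5.55 -6.11 -5.68 -6.31 -5.59 -6.48] mean -5.953680885991971 kg 0.6068991728839929
[ 3.000e-02 -3.597e+01  7.400e-01 -3.216e+01 -6.000e-02 -3.000e-02
  0.000e+00] [0.4175 0.2975 0.1426] 0.6393045973875797 27.3 [2.36989828e+00 2.06230497e+00 2.37003350e-04]
```

View pics/f4.png

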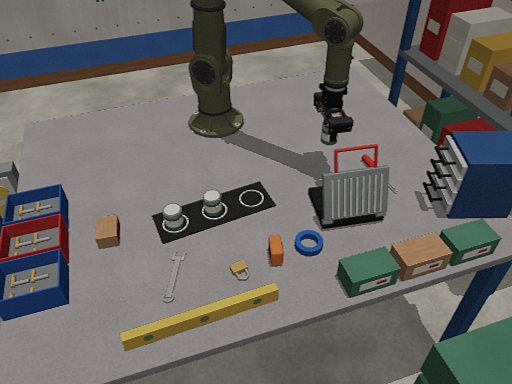

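View pics/f5.png

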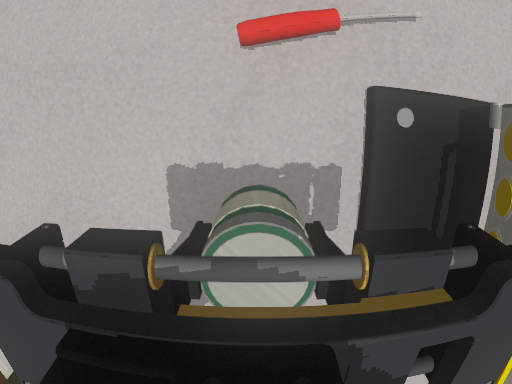

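The tin hangs upright in the jaws: (330,135) in the scene view and lid at (258,260) in the wrist view. It is in front of the raised panel, and the other goods are where they were. One check of the underside height by depth comes before I hand in.

```bash
python3 - <<'E'
from h import *
im,d=get_image('scene');i=im.astype(int)
vv,uu=np.mgrid[:384,:512];P=world('scene',d,uu,vv);x,y,z=P[...,0],P[...,1],P[...,2]
m=(np.hypot(x-.4175,y-.2975)<.032)&(z>.05)&(z<.175)
print(m.sum(),'z pct',np.percentile(z[m],[0,2,5,50,95]).round(4),'xy mean',x[m].mean(),y[m].mean())
g=m&(i[...,1]>i[...,0]+10);print('green',g.sum(),np.percentile(z[g],[2,50,98]).round(3))
s=get_state();print(s['time'],s['position'],np.abs(s['qd']).max())
E
```

```text
138 z pct [0.1197 0.1217 0.1234 0.1427 0.171 ] xy mean 0.43306087730657067 0.2813216423180673
green 62 [0.121 0.13  0.172]
27.35 [0.41742544 0.29746778 0.1425672 ] 0.002957713454659405
```

```bash
python3 -c "
from bench import *
print(close_job())"
```

```text
the job is handed in; nothing more can be done
None
```

I raised the panel, hefted all three tins in order and handed the job in at 27.35 s. The heaviest tin, the one nearest the light, is in hand in front of the light.

- **Panel:** it started about 7.5° open rather than shut. I raised it by the bar and let go. It has stayed at about 69° by the scene camera. The top camera's fit reads 66° on a small patch, so the two disagree by 3°. The gripper's position while it held the bar gave 70°.
- **Weights:** in order from the light, the tins read about 0.58, 0.23 and 0.17 kg. I lifted each about 60 mm straight up and set it back upright on its ring, within about 2 mm of where it stood.
- **Set-down force:** the first tin landed harder than planned, with about 32 N on the wrist for a moment. I lowered the other two more gently.
- **Final hold:** the arm was still at the last reading. Its underside is about 120 mm up by both arm pose and scene depth. It is about 4 mm off the light's centre line, and the wrist read 0.61 kg there.
- **Other goods:** the other goods looked untouched in the last scene picture.

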